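Hold the whiteboard foot against the frame rail while it is screwed on

ROBOT

A 6-joint arm with a two-finger parallel gripper is mounted at the origin on the work surface. World frame = base frame: x ahead of the robot, y to its left, z up, the work surface at z = 0. Lengths are in m, angles in rad, forces in N, time in s.
With the tool pointing down it reaches from about 0.375 to 0.975 m from the base axis. Payload 3.8 kg.
Tool frame: the origin (TCP) lies at the centre of the arm's flange, where the gripper is bolted on; the fingertips stand 173 mm ahead of it and the grasp point (between the pads) lies 155 mm ahead of it (bot.tip_reach is the distance from the TCP to the fingertips, in m); z points along the fingers, y is the line along which they close (so a half turn about z gives the same grasp; the last joint's range is limited). The gripper opens to 85 mm and grips with 20 to 120 N. Pads are 22 mm wide; open, the fingers measure 114 mm over their backs; the gripper's body (76 mm by 85 mm) begins 54 mm behind the grasp point. The pads swing forward as they close: fully open they stand 13 mm farther back than shut.
Start: joints at [-1.141, 0.264, 1.604, -0, 1.274, -0.037], TCP at [0.304, -0.603, 0.405] pointing down, gripper open.
Joint ranges: [-2.63, 2.63], [-0.94, 2.18], [0.31, 2.57], [-1.31, 4.45], [0, 2.66], [-2.55, 2.55]. Speed limits (rad/s): [2.57, 2.57, 3.14, 3.14, 3.14, 3.14].

INTERFACE

Orientations are given as a rotation vector (axis times angle).
In Python, from workcell import bot gives the robot as it stands.
- The arm moves only by the tool drive_tool, never from a script. Its arguments are lists of equal length, an entry for each row: "claw": the finger opening in mm, from 0 to 85.4; "slide": the shift along the world's x, y, z each as a share of 0.5 m, from -1 to 1, a list of three; "yaw": the turn about the world's z as a share of 180 degrees, from -1 to 1. A call has 1 to 8 rows; each row is the pose to reach, as a shift and turn from the pose commanded when the call began, turning the shorter way round; what a row does not reach only later rows make up. A row lasts 1/12 s, in which the tool goes at most 41.7 mm and 7.16 degrees, less where a joint would pass 70% of its speed; a pose out of reach is approached as far as the arm can. A call with a number of a shift or a turn outside -1 to 1 is refused whole. A call with a gripper value outside its range is refused whole. The fingers move at their own pace and stop on an object; "newtons" is the grip in N (left out, the last holds). Time passes only in rows, so rows that repeat a pose let the fingers close. It gives the time, the measured TCP pose, the force, the opening and the grip force at its end, in the units of the state.
- bot.read_state(): the state, without advancing time (a new reading comes with each control period).
- bot.read_camera(name): name is "scene" or "side" or "wrist"; returns a dict with "color" (480x640x3 uint8, red, green, blue), "depth" (480x640 float32, m along the optical axis (not along the pixel's ray), 0 where there is no reading), "mtx" (3x3 intrinsics, pixels), "eye" and "rotation" of the camera in the world. Camera axes: x right, y up, looking along -z (the intrinsics and any distortion apply to the point x, -y, -z); pixel columns grow to the right and rows downward; lengths in m; the calibration is good to about 2 mm. A picture is of the moment at which its call begins.
- bot.finish_job(): hands the job in; it is judged then, once.
The state is a dict: "time": time; "q": joint angles; "joint_vel": joint speeds; "joint_torque": joint torques, N m; "tool_pos": TCP position; "tcp_rot": TCP orientation; "wrist_force": force on the tool from outside, world axes, zero at the start; "torque": the same for the moment, N m; "width": opening from 0.0 (shut) to 1.0 (fully open); "grip_force": force on a finger pad.
Only numpy, scipy, OpenCV 4.12 (cv2) and the standard library are available. Lean on these libraries where they do the work, as an engineer would, in place of code of your own. Each camera call takes 0.05 s, during which the arm holds its last target. There are 200 camera calls.

TASK

Be my third hand: take the wide one of the two T-shaped wooden feet, set it down flat on the bed of the aluminium jig with its broad plate towards the sprung wooden frame rail, centred on the rail, and press it flush against the rail with a steady push of about 12 N, which brings each of the rail's side pointers between its pair of pegs. Keep that push for at least three seconds and finish your program while still gripping and pressing, because I will then drive the screws: do not let go or back off. Never ram the rail hard against its end stop, and leave the other foot and everything else on the table where they are.

Things in the scene. Friction and masses are not known exactly. Their poses are not given: they have to be found in the camera images.
- jig: fixed aluminium screwing jig. Flat bed 170 mm wide (y), from x = -100 mm (robot's side) to x = +130 mm, its top 15 mm above the table. Origin: on the table, on the jig's centre line; x is the pressing direction (level, away from the robot, towards the rail), z up. A grey block at the far end holds the rail's springs
- peg_gap (a point): fixed point midway between the two steel pegs on the left (+y) of the jig, at their tops: jig (52, 74, 32) mm. The pegs are 4 mm thick, stand 17 mm tall on the bed, at jig x = 46 and 58 mm. A like pair stands at y = -74 mm. Axes as the jig's
- rail: dark-wood frame rail on two springs, a bar 130 mm long (y), 20 mm deep (x), top 35 mm above the bed. Origin: middle of its front face (towards the robot), level with the bed's top; axes as the jig's. Untouched it is at jig (30, 0, 15) mm; it slides only along jig +x, 25 mm to a hard stop. It pushes back with 4.8 N at the start plus 0.6 N per mm: 12 N at 12 mm of travel
- pointer (a point): middle of the thin steel pointer (4 mm wide in x) on the rail's left (+y) end, 10 mm behind the rail's front face, passing just above the pegs; it moves with the rail. Untouched it is 12 mm short of point peg_gap in x; at 12 mm of travel it is midway between the pegs. The right end has one too
- wide_foot: dark-wood foot standing loose, a T from above, about 0.2 kg: plate 110 mm wide (y), 10 mm thick, 45 mm tall, its flat outer face at x = +45 mm; behind it a web 16 mm thick (y), 40 mm tall, from x = +35 to -50 mm. Origin: on the underside, mid-thickness of the web, where it can be pinched from above (closing along y). x points to the outer face, z up. Which of two places it is in varies
- foot_face (a point): middle of the wide foot's flat outer plate face, the one to be pressed on the rail: 45 mm along the foot's x, 22 mm above its underside; axes as the foot's
- narrow_foot: the narrower dark-wood foot, same shape and height as the wide foot and the same 85 x 16 mm web, but its plate is only 66 mm wide; not needed
- eraser: grey whiteboard eraser, a block 50 x 110 x 30 mm, origin under its centre
- cup: white paper cup, 76 mm across the rim, 95 mm tall, origin under its centre
- screwdriver: screwdriver lying flat, about 200 mm long
- screw_tray: black open tray with a few screws, 70 x 100 x 30 mm, origin under its centre
- tape: cardboard-coloured ring of tape lying flat, 90 mm across, 22 mm tall, origin under its centre
- notebook: blue notebook, 150 x 210 x 14 mm, origin under its centre
- marker: whiteboard marker pen lying flat, 16 mm thick, 130 mm long, origin under the middle of its length

How it is judged:
By the outcome, as a careful person would: the job done as asked, in the order asked, and still so for the second after the job is handed in, while the arm keeps its last pose, push and grip.
It also fails if it takes over 42 s, if anything falls off the work surface, if the arm or the gripper's body presses on something with over 40 N, if the wrist force passes 120 N, or if a joint passes its speed limit or range.

## Working session

There is one attempt and no reset: what is moved stays moved. The work goes in short steps, Python scripts to look and compute and a tool call to move; the robot and the scene stay as the last step left them, time stands still between calls to the robot, and variables do not carry over. Pictures are saved under pics/ and viewed, at most 10 in all, crops included, and the job is handed in when it is done.

Besides the shell and the picture viewer there is one more tool, called after "Call:" by a JSON object that holds its "name" and its "arguments", one argument or row to a line. drive_tool: Moves the arm, as the interface text tells. Shift numbers are shares of 0.5 m and turn numbers shares of 180 degrees, none past 1 either way. Its arguments: {"type":"object","properties":{"claw":{"type":"array","items":{"type":"number"}},"slide":{"type":"array","items":{"type":"array","items":{"type":"number"}}},"yaw":{"type":"array","items":{"type":"number"}},"newtons":{"type":"number"}},"required":["claw","slide","yaw"]}

```bash
mkdir -p pics; cat > h.py <<'E'
import numpy as np, cv2
from workcell import bot
def cam(n):
    c=bot.read_camera(n); K=np.array(c['mtx']); d=c['depth']
    v,u=np.mgrid[0:480,0:640]
    x=(u-K[0,2])/K[0,0]*d; y=(v-K[1,2])/K[1,1]*d
    R=np.array(c['rotation']); R=R if R.shape==(3,3) else cv2.Rodrigues(R)[0]
    P=np.stack([x,-y,-d],-1)@R.T+np.array(c['eye'])
    return c['color'],d,P,c
E
python3 - <<'E'
from h import *
for n in ['scene','side']:
    im,d,P,c=cam(n); cv2.imwrite(f'pics/{n}0.png',im[:,:,::-1]); np.savez(f'{n}0.npz',im=im,d=d,P=P)
    print(n,c['eye'],[k for k in c],P[240,320])
print(bot.read_state())
E
```

```text
scene [ 1.27520903 -0.72253262  1.02163271] ['color', 'depth', 'mtx', 'eye', 'rotation'] [0.53704779 0.08877015 0.01665891]
side [0.44647709 0.85677707 0.69848589] ['color', 'depth', 'mtx', 'eye', 'rotation'] [0.54103658 0.03085766 0.01506666]
{'time': 0.1, 'q': array([-1.14094711e+00,  2.64685957e-01,  1.60525520e+00, -1.57366209e-05,
        1.27372408e+00, -3.68825261e-02]), 'joint_vel': array([-1.96218702e-05, -3.49175529e-04, -1.80054010e-03, -2.36998408e-04,
       -1.85842401e-03,  7.71102959e-04]), 'joint_torque': array([-2.15536465e-04, -5.16709256e+01, -3.68589127e+01, -8.88905197e-05,
        6.33980439e-03,  1.22884964e-05]), 'tool_pos': array([ 0.30360388, -0.60251235,  0.40347109]), 'tcp_rot': array([-3.05445870e+00, -7.26041832e-01,  6.58312254e-04]), 'wrist_force': array([ 0.11514656, -0.41700016, -0.41769049]), 'torque': array([ 0.03447473,  0.00537861, -0.05459869]), 'grip_force': 0.0, 'width': 0.9966717998773563}
```

View pics/scene0.png

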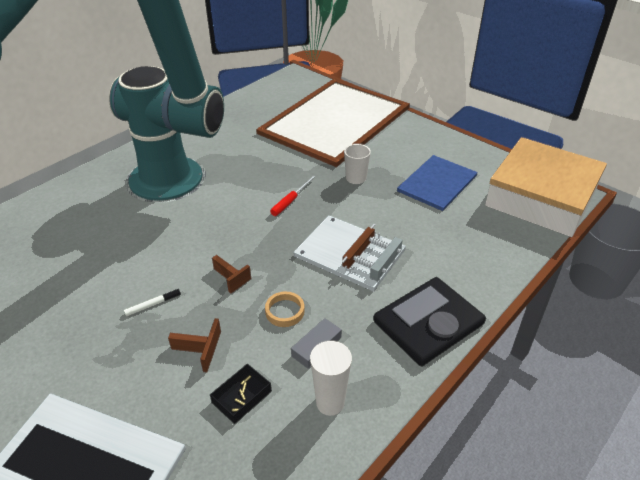

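View pics/side0.png

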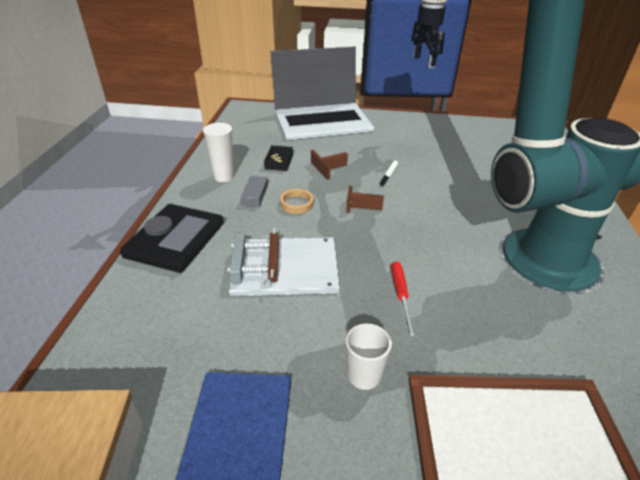

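The scene view shows the wide foot near (200,342), the narrow foot near (232,272), the jig near (350,252) with its rail at (358,245). The side view agrees, with the wide foot at (328,162). Next I measure them.

```bash
python3 - <<'E'
from h import *
z=np.load('scene0.npz');P=z['P'];im=z['im'].astype(int)
w=np.load('side0.npz')
def brown(im): im=im.astype(int); return (im[...,0]>1.5*im[...,2])&(im[...,0]-im[...,1]>20)&(im[...,0]<190)
def rep(name,Q):
    r=cv2.minAreaRect((Q[:,:2]*1000).astype(np.float32)); print(name,len(Q),'z',np.percentile(Q[:,2],[2,50,98]).round(4),'rect',r,'mean',Q.mean(0).round(4)); print(cv2.boxPoints(r).round(1).tolist())
def box(M,a,b,c,d): B=np.zeros(M.shape,bool);B[b:d,a:c]=1;return M&B
for nm,Z,bw,bn,br in [('scene',z,(160,312,230,375),(205,250,255,295),(335,220,380,270)),('side',w,(305,143,350,180),(343,183,388,217),(262,228,284,285))]:
    M=brown(Z['im']);P=Z['P']
    for n,b in [('wide',bw),('narrow',bn),('rail',br)]:
        Q=P[box(M,*b)]
        if n=='rail': T=Q[(Q[:,2]>.043)&(Q[:,2]<.056)]; rep(nm+' rail top',T)
        else:
            T=Q[(Q[:,2]>.041)&(Q[:,2]<.050)]; rep(nm+n+' plate top',T)
            T=Q[(Q[:,2]>.034)&(Q[:,2]<.0415)]; rep(nm+n+' web-ish',T)
    # jig bed
    B=(P[...,2]>.012)&(P[...,2]<.018)
    B=box(B,*((288,210,410,295) if nm=='scene' else (225,230,345,300)))
    B=cv2.morphologyEx(B.astype(np.uint8),cv2.MORPH_OPEN,np.ones((3,3)))>0
    rep(nm+' bed',P[B])
E
```

```text
scenewide plate top 258 z [0.0411 0.0437 0.0484] rect ((557.6766357421875, -340.15386962890625), (90.82705688476562, 108.776611328125), 34.687339782714844) mean [ 0.5851 -0.323   0.044 ]
[[489.3999938964844, -321.29998779296875], [551.2999877929688, -410.70001220703125], [626.0, -359.0], [564.0999755859375, -269.6000061035156]]
scenewide web-ish 302 z [0.0344 0.0387 0.0413] rect ((556.1611328125, -340.9761657714844), (95.41578674316406, 107.0366439819336), 34.2168083190918) mean [ 0.5583 -0.3398  0.0384]
[[486.6000061035156, -323.5], [546.7999877929688, -412.1000061035156], [625.7000122070312, -358.3999938964844], [565.5, -269.8999938964844]]
scenenarrow plate top 150 z [0.0411 0.0433 0.0484] rect ((450.3392333984375, -146.80055236816406), (91.94705200195312, 65.83430480957031), 0.25320011377334595) mean [ 0.4756 -0.1485  0.0438]
[[404.20001220703125, -114.0999984741211], [404.5, -179.89999389648438], [496.5, -179.5], [496.20001220703125, -113.69999694824219]]
scenenarrow web-ish 198 z [0.0345 0.0383 0.0413] rect ((455.0516052246094, -136.12486267089844), (63.60918045043945, 102.2426
[... 2039 characters left out ...]
8], [486.3999938964844, -175.3000030517578], [489.5, -109.0], [400.70001220703125, -104.9000015258789]]
side rail top 283 z [0.0463 0.0495 0.0518] rect ((632.9486083984375, 126.16104888916016), (16.909900665283203, 122.10314178466797), 9.93600845336914) mean [0.6322 0.1277 0.0494]
[[614.0999755859375, 184.8000030517578], [635.2000122070312, 64.5999984741211], [651.7999877929688, 67.5], [630.7000122070312, 187.8000030517578]]
side bed 3867 z [0.0125 0.0148 0.0173] rect ((610.4386596679688, 117.9916763305664), (230.23980712890625, 174.0989990234375), 9.876358032226562) mean [0.5882 0.1271 0.0148]
[[482.1000061035156, 184.0], [512.0, 12.5], [738.7999877929688, 52.0], [708.9000244140625, 223.5]]
```

Call:
{"name": "drive_tool", "arguments": {
  "claw": [85,85,85,85,85,85,85,85],
  "slide": [
    [0.5,0.52,0],
    [0.5,0.52,0],
    [0.5,0.52,0],
    [0.5,0.52,0],
    [0.5,0.52,0],
    [0.5,0.52,0],
    [0.5,0.52,0],
    [0.5,0.52,0]
  ],
  "yaw": [0.044,0.044,0.044,0.044,0.044,0.044,0.044,0.044]
}}

```text
time: 0.77
tool_pos: [0.5357, -0.3607, 0.4042]
tcp_rot: [-2.998, -0.936, 0.001]
wrist_force: [0.9, -0.3, 0.4]
width: 0.999
grip_force: 0.0
```

```bash
python3 - <<'E'
from h import *
im,d,P,c=cam('wrist'); cv2.imwrite('pics/w1.png',im[:,:,::-1]); np.savez('w1.npz',im=im,d=d,P=P)
s=bot.read_state();print(s['time'],s['tool_pos'],s['tcp_rot'],s['wrist_force'],s['width'],c['eye'],c['mtx'][0])
E
```

```text
0.8167 [ 0.54033919 -0.35532214  0.40415035] [-2.99332903 -0.94070597 -0.00815751] [2.5233084  2.89566227 0.76618677] 0.9910293001920294 [ 0.60055952 -0.31510653  0.37320003] [408.31465727   0.         316.47658076]
```

View pics/w1.png

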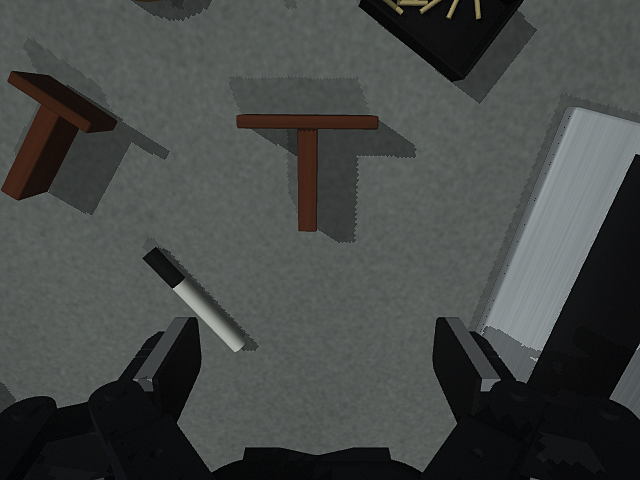

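The wrist view shows the wide foot square-on, its plate at (237–378, 121) and web down to (308,231). The narrow foot is at upper left and is not in the way.

```bash
cat >> h.py <<'E'
def foot(im,P,b):
    I=im.astype(int);M=(I[...,0]>1.5*I[...,2])&(I[...,0]-I[...,1]>20)&(I[...,0]<190)
    B=np.zeros(M.shape,bool);B[b[1]:b[3],b[0]:b[2]]=1;M&=B
    Q=P[M]
    o=[]
    for lo,hi in [(.0425,.048),(.0365,.0415)]:
        T=Q[(Q[:,2]>lo)&(Q[:,2]<hi)]; r=cv2.minAreaRect((T[:,:2]*1000).astype(np.float32)); o.append(r)
        print(len(T),np.median(T[:,2]).round(4),T.mean(0).round(4),r)
    return Q
E
python3 - <<'E'
from h import *
z=np.load('w1.npz'); Q=foot(z['im'],z['P'],(225,100,395,245))
# fit T template at top: yaw scan, plate & web extents
T=Q[Q[:,2]>.035]*1000
for name,T in [('all',T)]:
    best=[]
    for a in np.arange(25,45,.25):
        t=np.radians(a);u=T[:,0]*np.cos(t)+T[:,1]*np.sin(t);v=-T[:,0]*np.sin(t)+T[:,1]*np.cos(t)
        pl=T[:,2]>42.5
        best.append((np.ptp(np.percentile(u[pl],[2,98])),a,np.percentile(u,[.5,99.5]),np.percentile(v[pl],[.5,99.5]),np.percentile(v[(T[:,2]<41)&(u<np.percentile(u,60))],[1,99])))
    b=min(best,key=lambda q:q[0]);print(b)
    a=b[1];t=np.radians(a);u=b[2][1]-45;v=b[3].mean();print('origin',u*np.cos(t)-v*np.sin(t),u*np.sin(t)+v*np.cos(t))
E
```

```text
1695 0.0448 [ 0.5868 -0.3141  0.0448] ((587.03759765625, -314.6811218261719), (9.201269149780273, 108.44470977783203), 34.15080642700195)
1800 0.0398 [ 0.5483 -0.3408  0.0398] ((547.3790283203125, -341.62310791015625), (82.92269134521484, 14.643310546875), 33.89833068847656)
(np.float64(8.692401723569276), np.float64(34.25), array([219.73778181, 312.69313131]), array([-643.97025209, -536.61759058]), array([-597.6952426, -583.0198932]))
origin 553.4927259666857 -337.2718909416536
```

Call:
{"name": "drive_tool", "arguments": {
  "claw": [85,85],
  "slide": [
    [0,0,0],
    [0,0,0]
  ],
  "yaw": [0,0]
}}

```text
time: 0.98
tool_pos: [0.5353, -0.3616, 0.404]
tcp_rot: [-2.997, -0.939, 0.002]
wrist_force: [-0.1, -0.5, -0.3]
width: 1.0
grip_force: 0.0
```

```bash
cat >> h.py <<'E'
def st():
    s=bot.read_state();R=cv2.Rodrigues(np.array(s['tcp_rot']))[0]
    print('t',round(s['time'],2),'pos',(s['tool_pos']*1000).round(1),'yawx',np.degrees(np.arctan2(R[1,0],R[0,0])).round(2),'down',R[:,2].round(3),'F',np.round(s['wrist_force'],1),'w',round(s['width']*85.4,1),'g',round(s['grip_force'],1),'q6',round(s['q'][5],2))
E
python3 -c "
from h import *
st();im,d,P,c=cam('wrist');Q=foot(im,P,(200,80,420,300))"
```

```text
t 0.98 pos [ 535.3 -361.6  404. ] yawx 34.8 down [-0.001  0.    -1.   ] F [-0.1 -0.5 -0.3] w 85.4 g 0.0 q6 0.33
1693 0.0448 [ 0.587  -0.3145  0.0448] ((586.9695434570312, -314.55352783203125), (9.177800178527832, 108.9865951538086), 34.1854133605957)
1777 0.0398 [ 0.5483 -0.3411  0.0398] ((547.1561279296875, -341.73248291015625), (82.8268051147461, 14.991754531860352), 34.221717834472656)
```

Call:
{"name": "drive_tool", "arguments": {
  "claw": [85,85,85,85,85,85,85,85],
  "slide": [
    [0.037,0.049,0],
    [0.037,0.049,-0.08],
    [0.037,0.049,-0.16],
    [0.037,0.049,-0.24],
    [0.037,0.049,-0.32],
    [0.037,0.049,-0.39],
    [0.037,0.049,-0.43],
    [0.037,0.049,-0.448]
  ],
  "yaw": [-0.003,-0.003,-0.003,-0.003,-0.003,-0.003,-0.003,-0.003]
}}

```text
time: 1.7
tool_pos: [0.55, -0.3384, 0.1757]
tcp_rot: [-2.999, -0.916, 0.008]
wrist_force: [-0.2, 0.5, 0.2]
width: 0.996
grip_force: 0.0
```

Call:
{"name": "drive_tool", "arguments": {
  "claw": [40,20,10,10,5,5,5,5],
  "slide": [
    [0,0,0],
    [0,0,0],
    [0,0,0],
    [0,0,0],
    [0,0,0],
    [0,0,0],
    [0,0,0],
    [0,0,0]
  ],
  "yaw": [0,0,0,0,0,0,0,0],
  "newtons": 80
}}

```text
time: 2.37
tool_pos: [0.5542, -0.3385, 0.1829]
tcp_rot: [3.001, 0.921, 0.003]
wrist_force: [-0.9, -0.5, 6.7]
width: 0.172
grip_force: 79.8
```

```bash
python3 -c "
from h import *
st()"
```

```text
t 2.37 pos [ 554.2 -338.5  182.9] yawx 34.14 down [ 0.003 -0.002 -1.   ] F [-0.9 -0.5  6.7] w 14.7 g 79.8 q6 0.39
```

Call:
{"name": "drive_tool", "arguments": {
  "claw": [5,5,5,5,5,5,5,5],
  "slide": [
    [0,0,0.04],
    [0,0,0.1],
    [0,0,0.17],
    [0,0,0.24],
    [-0.01,0.06,0.28],
    [-0.02,0.12,0.3],
    [-0.03,0.18,0.3],
    [-0.04,0.24,0.3]
  ],
  "yaw": [0,0,0,0,0,-0.03,-0.06,-0.09],
  "newtons": 80
}}

```text
time: 3.03
tool_pos: [0.533, -0.2169, 0.3319]
tcp_rot: [3.103, 0.481, 0.003]
wrist_force: [1.1, 0.3, -3.0]
width: 0.173
grip_force: 78.7
```

```bash
python3 -c "
from h import *
st()"
```

```text
t 3.03 pos [ 533.  -216.9  331.9] yawx 17.63 down [ 0.002 -0.001 -1.   ] F [ 1.1  0.3 -3. ] w 14.8 g 78.7 q6 0.83
```

Call:
{"name": "drive_tool", "arguments": {
  "claw": [5,5,5,5,5,5,5,5],
  "slide": [
    [-0.01,0.08,0],
    [-0.02,0.16,0],
    [-0.03,0.24,0],
    [-0.05,0.32,0],
    [-0.06,0.4,0],
    [-0.08,0.48,0],
    [-0.09,0.56,0],
    [-0.09,0.6,0]
  ],
  "yaw": [-0.02,-0.044,-0.044,-0.044,-0.044,-0.044,-0.044,-0.044]
}}

```text
time: 3.7
tool_pos: [0.4862, 0.0854, 0.3302]
tcp_rot: [-3.128, -0.277, 0.003]
wrist_force: [0.1, 0.4, -2.6]
width: 0.178
grip_force: 78.8
```

Call:
{"name": "drive_tool", "arguments": {
  "claw": [5,5,5],
  "slide": [
    [0,0,0],
    [0,0,0],
    [0,0,0]
  ],
  "yaw": [0,0,0]
}}

```text
time: 3.95
tool_pos: [0.488, 0.0818, 0.3304]
tcp_rot: [3.129, 0.275, -0.001]
wrist_force: [0.2, 0.1, -2.2]
width: 0.173
grip_force: 78.8
```

```bash
python3 -c "
from h import *
st()
im,d,P,c=cam('wrist'); cv2.imwrite('pics/w2.png',im[:,:,::-1]); np.savez('w2.npz',im=im,d=d,P=P)"
```

```text
t 3.95 pos [488.   81.8 330.4] yawx 10.05 down [-0.001 -0.001 -1.   ] F [ 0.2  0.1 -2.2] w 14.8 g 78.8 q6 1.51
```

View pics/w2.png

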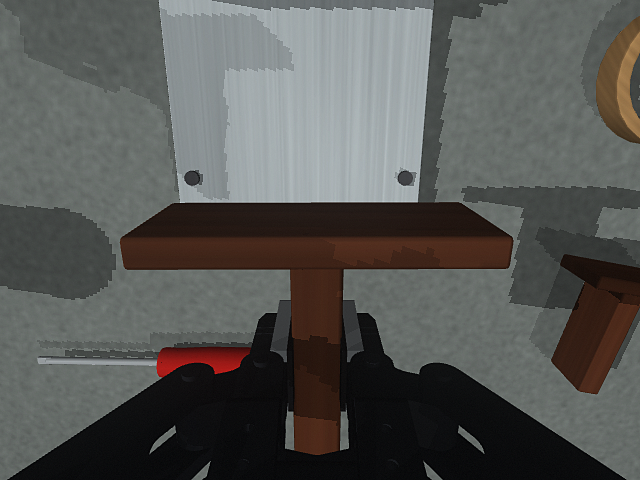

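The foot is held squarely, plate at (121–512, 237), and the jig bed is ahead at (160–435, 0–203). I'll move forward to bring the rail into view.

Call:
{"name": "drive_tool", "arguments": {
  "claw": [5,5,5,5,5],
  "slide": [
    [0.06,0.02,0],
    [0.12,0.04,0],
    [0.14,0.048,0],
    [0.14,0.048,0],
    [0.14,0.048,0]
  ],
  "yaw": [0,0,0,0,0]
}}

```text
time: 4.42
tool_pos: [0.5586, 0.1049, 0.3301]
tcp_rot: [3.129, 0.272, -0.003]
wrist_force: [-0.6, -0.9, -2.4]
width: 0.174
grip_force: 78.9
```

```bash
python3 -c "
from h import *
st()
im,d,P,c=cam('wrist'); cv2.imwrite('pics/w3.png',im[:,:,::-1]); np.savez('w3.npz',im=im,d=d,P=P)
s=bot.read_state();np.savez('s3.npz',pos=s['tool_pos'])
I=im.astype(int);M=(I[...,0]>1.5*I[...,2])&(I[...,0]-I[...,1]>15)
def rep(n,m):
    T=P[m]; r=cv2.minAreaRect((T[:,:2]*1000).astype(np.float32)); print(n,m.sum(),np.median(T[:,2]).round(4),r)
z=P[...,2]
rep('rail',M&(z>.047)&(z<.053))
B=((z>.0125)&(z<.0175)).astype(np.uint8);B=cv2.morphologyEx(B,cv2.MORPH_OPEN,np.ones((5,5)))>0
rep('bed',B)
print('foot z',np.percentile(z[M&(z>.1)],[1,50,90,99]))
rep('plate top',M&(z>.195)&(z<.205)); rep('web',M&(z>.188)&(z<.194))
"
```

```text
t 4.42 pos [558.6 104.9 330.1] yawx 9.93 down [-0.002 -0.001 -1.   ] F [-0.6 -0.9 -2.4] w 14.9 g 78.9 q6 1.54
rail 7726 0.0498 ((635.4937744140625, 121.16011810302734), (19.444828033447266, 129.4005584716797), 9.95812702178955)
bed 43467 0.0148 ((513.7215576171875, 131.3523406982422), (230.80422973632812, 420.1924133300781), 78.74174499511719)
foot z [0.18594169 0.19129886 0.19252585 0.19352781]
plate top 9 0.2018 ((545.3335571289062, 112.31614685058594), (2.6735050678253174, 0.11433850973844528), 9.818394660949707)
web 13119 0.1919 ((563.3560180664062, 106.00926208496094), (80.52928161621094, 109.7842025756836), 10.063593864440918)
```

View pics/w3.png

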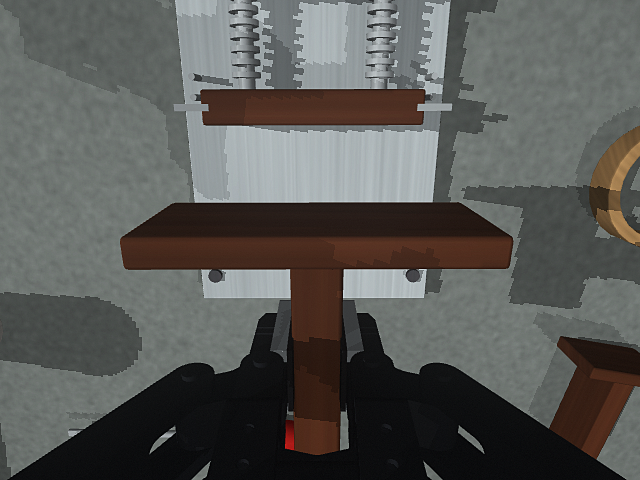

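The rail is at (202–424, 107) with its pointers just short of the pegs. The bed is clear and the foot is aligned. Next I compute the foot's offset in the jig frame.

```bash
python3 -c "
from h import *
z=np.load('w3.npz');P=z['P'];I=z['im'].astype(int);M=(I[...,0]>1.5*I[...,2])&(I[...,0]-I[...,1]>15);M[:200]=0
t=np.radians(9.96);X=np.array([np.cos(t),np.sin(t)]);Y=np.array([-X[1],X[0]])
R=np.array([.6355,.1212]);O=R-.04*X
def J(T): return np.c_[(T[:,:2]-O)@X,(T[:,:2]-O)@Y]*1000
pl=np.zeros_like(M);pl[238:268,125:510]=1
T=P[M&pl]; print('plate top z',np.median(T[:,2]), cv2.minAreaRect(J(T).astype(np.float32)))
wb=np.zeros_like(M);wb[275:450,285:350]=1
T=P[M&wb];T=T[(T[:,2]>.18)]; print('web z',np.median(T[:,2]),cv2.minAreaRect(J(T).astype(np.float32)))
T=P[:200][(np.abs(P[:200,:,2]-.05)<.003)&(I[:200,:,0]>1.5*I[:200,:,2])];print('rail',np.percentile(J(T),[1,99],axis=0),O)
print('tcp J',J(np.load('s3.npz')['pos'][None]))
b=np.zeros_like(M);b[130:200,190:445]=1
T=P[b&(np.abs(P[...,2]-.015)<.003)&(I[...,2]>100)];print('bed y',np.percentile(J(T),[.5,99.5],axis=0))
"
```

```text
plate top z 0.19196126389173962 ((18.554203033447266, -2.5890579223632812), (43.808101654052734, 108.72994995117188), 0.052375540137290955)
web z 0.18710329638517678 ((-16.800228118896484, -1.6774911880493164), (114.51470184326172, 17.24005699157715), 0.06929420679807663)
rail [[ 30.32344584 -62.84772004]
 [ 49.66073028  62.76991516]] [0.59610285 0.11428158]
tcp J [[-39.2801622   -2.64405643]]
bed y [[-22.31835173 -83.73993808]
 [ 25.06613604  83.51572748]]
```

Call:
{"name": "drive_tool", "arguments": {
  "claw": [5,5,5,5,5,5,5,5],
  "slide": [
    [-0.001,0.005,-0.06],
    [-0.001,0.005,-0.12],
    [-0.001,0.005,-0.17],
    [-0.001,0.005,-0.21],
    [-0.001,0.005,-0.235],
    [-0.001,0.005,-0.25],
    [-0.001,0.005,-0.256],
    [-0.001,0.005,-0.256]
  ],
  "yaw": [0,0,0,0,0,0,0,0]
}}

```text
time: 5.13
tool_pos: [0.5577, 0.1083, 0.2028]
tcp_rot: [3.13, 0.273, -0.0]
wrist_force: [0.5, 0.7, -1.7]
width: 0.176
grip_force: 79.0
```

Call:
{"name": "drive_tool", "arguments": {
  "claw": [5,5,5,5,5,5],
  "slide": [
    [0,0,-0.003],
    [0,0,-0.006],
    [0,0,-0.008],
    [0,0,-0.01],
    [0,0,-0.01],
    [0,0,-0.01]
  ],
  "yaw": [0,0,0,0,0,0]
}}

```text
time: 5.63
tool_pos: [0.5579, 0.1086, 0.198]
tcp_rot: [-3.13, -0.274, -0.001]
wrist_force: [-0.3, -0.1, -1.3]
width: 0.173
grip_force: 79.0
```

```bash
cat >> h.py <<'E'
t=np.radians(9.96);X=np.array([np.cos(t),np.sin(t)]);Y=np.array([-X[1],X[0]]);O=np.array([.5961,.1143])
def J(T): T=np.atleast_2d(T); return np.c_[(T[:,:2]-O)@X,(T[:,:2]-O)@Y]*1000
def stj():
    st();s=bot.read_state();F=s['wrist_force'];print('J tcp',J(s['tool_pos']).round(1),'F jig',round(F[:2]@X,1),round(F[:2]@Y,1),round(F[2],1))
E
python3 -c "
from h import *
stj()"
```

```text
t 5.63 pos [557.9 108.6 198. ] yawx 10.01 down [ 0.001  0.    -1.   ] F [-0.3 -0.1 -1.3] w 14.8 g 79.0 q6 1.54
J tcp [[-38.6   1. ]] F jig -0.3 -0.0 -1.3
```

Call:
{"name": "drive_tool", "arguments": {
  "claw": [5,5,5],
  "slide": [
    [0,0,-0.002],
    [0,0,-0.003],
    [0,0,-0.003]
  ],
  "yaw": [0,0,0]
}}

```text
time: 5.88
tool_pos: [0.5581, 0.1086, 0.1979]
tcp_rot: [3.13, 0.274, 0.0]
wrist_force: [-4.3, -1.0, 8.2]
width: 0.177
grip_force: 80.7
```

```bash
cat >> h.py <<'E'
def look():
    im,d,P,c=cam('wrist');I=im.astype(int);z=P[...,2]
    M=(I[...,0]>1.5*I[...,2])&(I[...,0]-I[...,1]>15);j=J(P.reshape(-1,3)).reshape(480,640,2)
    up=np.arange(480)[:,None]<200
    for n,m in [('rail',M&up&(abs(z-.05)<.002)),('plate',M&~up&(z>.0578)&(z<.062)),('web',M&~up&(z>.052)&(z<.0565))]:
        q=j[m]
        if len(q)>30: print(n,m.sum(),np.median(z[m]).round(4),np.percentile(q,[1,99],axis=0).round(1).tolist(),'mid',np.percentile(q,[1,99],axis=0).mean(0).round(1),'rect ang',round(cv2.minAreaRect(q.astype(np.float32))[2],2))
    return im
E
python3 -c "
from h import *
stj();im=look();cv2.imwrite('pics/w4.png',im[:,:,::-1])"
```

```text
t 5.88 pos [558.1 108.6 197.9] yawx 10.01 down [ 0. -0. -1.] F [-4.3 -1.   8.2] w 15.2 g 80.7 q6 1.54
J tcp [[-38.5   1. ]] F jig -4.4 -0.2 8.2
rail 34614 0.0498 [[30.2, -62.8], [49.4, 62.5]] mid [39.8 -0.2] rect ang 0.09
plate 12826 0.0598 [[-3.1, -51.8], [6.5, 54.7]] mid [1.7 1.5] rect ang 0.03
web 8673 0.0548 [[-72.9, -6.3], [-5.6, 8.9]] mid [-39.3   1.3] rect ang 87.13
```

Call:
{"name": "drive_tool", "arguments": {
  "claw": [5,5,5,5,5,5,5,5],
  "slide": [
    [0.0006,-0.0032,0.0014],
    [0.0006,-0.0032,0.0014],
    [0.0105,-0.0015,0.0014],
    [0.02,0.0002,0.0014],
    [0.03,0.002,0.0014],
    [0.04,0.0037,0.0014],
    [0.04,0.0037,0.0014],
    [0.04,0.0037,0.0014]
  ],
  "yaw": [0,0,0,0,0,0,0,0]
}}

```text
time: 6.6
tool_pos: [0.5781, 0.1103, 0.1978]
tcp_rot: [3.129, 0.274, -0.0]
wrist_force: [-4.3, 0.3, 7.2]
width: 0.169
grip_force: 80.6
```

```bash
python3 -c "
from h import *
stj();im=look()"
```

```text
t 6.6 pos [578.1 110.3 197.8] yawx 10.01 down [-0. -0. -1.] F [-4.3  0.3  7.2] w 14.4 g 80.6 q6 1.54
J tcp [[-18.4  -0.8]] F jig -4.2 1.0 7.2
rail 22810 0.0498 [[35.0, -62.8], [49.6, 62.3]] mid [42.3 -0.2] rect ang 0.09
plate 13001 0.0597 [[16.9, -53.7], [26.7, 52.8]] mid [21.8 -0.4] rect ang 0.09
web 9405 0.0548 [[-52.9, -29.9], [26.7, 20.0]] mid [-13.1  -5. ] rect ang 4.9
```

Call:
{"name": "drive_tool", "arguments": {
  "claw": [5,5,5,5,5,5],
  "slide": [
    [0,0,0.0016],
    [0.004,0.0007,0.0016],
    [0.008,0.0014,0.0016],
    [0.012,0.0021,0.0016],
    [0.0158,0.0028,0.0016],
    [0.0158,0.0028,0.0016]
  ],
  "yaw": [0,0,0,0,0,0]
}}

```text
time: 7.15
tool_pos: [0.5833, 0.1113, 0.198]
tcp_rot: [3.129, 0.274, -0.014]
wrist_force: [-15.9, -3.3, 16.9]
width: 0.174
grip_force: 81.8
```

```bash
python3 -c "
from h import *
stj();im=look()"
```

```text
t 7.15 pos [583.3 111.3 198. ] yawx 10.01 down [-0.009 -0.002 -1.   ] F [-15.9  -3.3  16.9] w 14.8 g 81.8 q6 1.54
J tcp [[-13.1  -0.8]] F jig -16.3 -0.5 16.9
rail 17436 0.0498 [[39.1, -62.8], [50.2, 62.2]] mid [44.6 -0.3] rect ang 0.04
plate 12922 0.0597 [[21.0, -53.5], [30.5, 52.8]] mid [25.8 -0.4] rect ang 0.16
web 9211 0.0549 [[-49.1, -21.9], [30.6, 22.3]] mid [-9.3  0.2] rect ang 89.88
```

Call:
{"name": "drive_tool", "arguments": {
  "claw": [5,5,5,5],
  "slide": [
    [0,0,0.0015],
    [0,0,0.003],
    [0,0,0.003],
    [0,0,0.003]
  ],
  "yaw": [0,0,0,0]
}}

```text
time: 7.53
tool_pos: [0.5835, 0.1113, 0.1981]
tcp_rot: [3.129, 0.274, -0.012]
wrist_force: [-9.1, -2.0, 5.5]
width: 0.175
grip_force: 79.9
```

```bash
python3 -c "
from h import *
stj();im=look()"
```

```text
t 7.53 pos [583.5 111.3 198.1] yawx 10.01 down [-0.007 -0.001 -1.   ] F [-9.1 -2.   5.5] w 15.0 g 79.9 q6 1.54
J tcp [[-13.   -0.8]] F jig -9.3 -0.4 5.5
rail 17443 0.0498 [[39.4, -62.7], [50.6, 62.3]] mid [45.  -0.2] rect ang 0.06
plate 13039 0.0598 [[21.4, -53.6], [31.0, 52.8]] mid [26.2 -0.4] rect ang 0.2
web 9051 0.055 [[-48.6, -14.7], [31.0, 21.2]] mid [-8.8  3.3] rect ang 0.05
```

Call:
{"name": "drive_tool", "arguments": {
  "claw": [5,5,5,5,5,5],
  "slide": [
    [0.003,0.0005,0.0004],
    [0.006,0.001,0.0008],
    [0.009,0.0016,0.001],
    [0.0118,0.0021,0.0012],
    [0.0118,0.0021,0.0012],
    [0.0118,0.0021,0.0012]
  ],
  "yaw": [0,0,0,0,0,0]
}}

```text
time: 8.08
tool_pos: [0.5886, 0.1122, 0.1982]
tcp_rot: [3.129, 0.274, -0.016]
wrist_force: [-11.6, -2.8, 5.2]
width: 0.178
grip_force: 80.2
```

```bash
python3 -c "
from h import *
stj();im=look()"
```

```text
t 8.08 pos [588.6 112.2 198.2] yawx 10.01 down [-0.01  -0.002 -1.   ] F [-11.6  -2.8   5.2] w 15.2 g 80.2 q6 1.54
J tcp [[-7.8 -0.8]] F jig -11.9 -0.7 5.2
rail 17441 0.0498 [[44.2, -62.6], [55.4, 62.3]] mid [49.8 -0.2] rect ang 0.05
plate 12995 0.0598 [[26.1, -53.6], [35.8, 52.9]] mid [31.  -0.4] rect ang 0.07
web 9002 0.0551 [[-43.8, -17.9], [35.8, 15.0]] mid [-4.  -1.4] rect ang 3.62
```

Call:
{"name": "drive_tool", "arguments": {
  "claw": [5,5,5,5,5,5,5],
  "slide": [
    [0.003,0.0005,0.0004],
    [0.006,0.001,0.0008],
    [0.009,0.0016,0.0012],
    [0.012,0.0021,0.0016],
    [0.0142,0.0025,0.0018],
    [0.0142,0.0025,0.0018],
    [0.0142,0.0025,0.0018]
  ],
  "yaw": [0,0,0,0,0,0,0]
}}

```text
time: 8.72
tool_pos: [0.5945, 0.1132, 0.1983]
tcp_rot: [3.128, 0.274, -0.022]
wrist_force: [-14.1, -3.0, 6.5]
width: 0.172
grip_force: 80.3
```

```bash
python3 -c "
from h import *
stj();im=look();cv2.imwrite('pics/w5.png',im[:,:,::-1])"
```

```text
t 8.72 pos [594.5 113.2 198.3] yawx 10.01 down [-0.014 -0.002 -1.   ] F [-14.1  -3.    6.5] w 14.7 g 80.3 q6 1.54
J tcp [[-1.7 -0.8]] F jig -14.4 -0.5 6.5
rail 17438 0.0498 [[49.7, -62.7], [60.9, 62.2]] mid [55.3 -0.2] rect ang 0.06
plate 12944 0.0598 [[31.7, -53.6], [41.3, 52.8]] mid [36.5 -0.4] rect ang 0.01
web 9014 0.0552 [[-38.4, -25.5], [41.3, 8.1]] mid [ 1.4 -8.7] rect ang 30.26
```

View pics/w5.png

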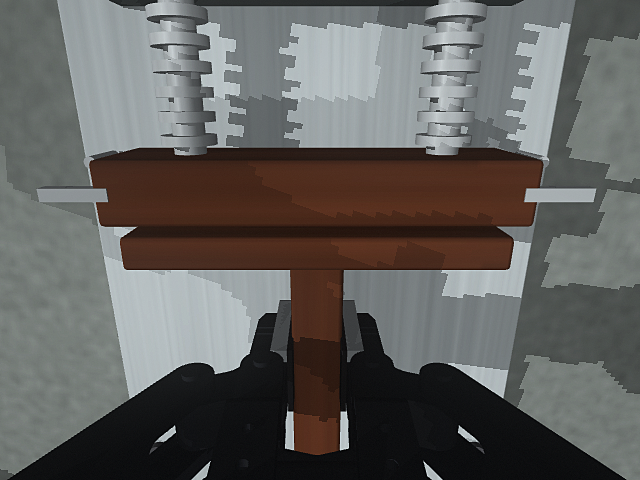

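The foot is against the rail, centred between its ends. The pointers at (72,195) and (560,195) hide the pegs from this camera. The tool has tilted 0.8° under the push, so I check the foot's flatness and take a scene/side crop of the pointers.

```bash
cat >> h.py <<'E'
def pitch():
    im,d,P,c=cam('wrist');I=im.astype(int);z=P[...,2];j=J(P.reshape(-1,3)).reshape(480,640,2)
    M=(I[...,0]>1.5*I[...,2])&(I[...,0]-I[...,1]>15)
    r,cc=np.mgrid[0:480,0:640]
    for n,m in [('web',M&(r>275)&(r<445)&(cc>297)&(cc<338)),('rail',M&(r<200)&(abs(z-.05)<.003)),('plate',M&(r>240)&(r<264)&(cc>130)&(cc<505)),('bed',(r>290)&(abs(z-.015)<.004)&(I[...,2]>90))]:
        q=j[m];A=np.c_[q,np.ones(len(q))];s=np.linalg.lstsq(A,z[m]*1000,rcond=None)[0];print(n,len(q),'slopes x,y',s[:2].round(4),'z at mid',np.median(z[m]).round(4))
E
python3 - <<'E'
from h import *
pitch();stj()
a,d,P,c=cam('scene');b,d2,P2,c2=cam('side')
C=lambda im,u,v,w,h,k:cv2.resize(im[v:v+h,u:u+w],None,fx=k,fy=k,interpolation=cv2.INTER_CUBIC)
o=np.vstack([C(a,330,215,90,60,6.6667)[:300,:600],C(b,220,228,120,60,5)[:300,:600]])
cv2.imwrite('pics/c6.png',o[:,:,::-1])
E
```

```text
web 6748 slopes x,y [0.0753 0.0074] z at mid 0.0553
rail 17471 slopes x,y [-0.0178  0.0013] z at mid 0.0498
plate 8602 slopes x,y [1.5315 0.0031] z at mid 0.0599
bed 24750 slopes x,y [0.0005 0.0011] z at mid 0.0148
t 8.82 pos [594.5 113.3 198.3] yawx 10.01 down [-0.014 -0.002 -1.   ] F [-13.7  -3.1   7. ] w 14.8 g 80.3 q6 1.54
J tcp [[-1.8 -0.7]] F jig -14.0 -0.7 7.0
```

View pics/c6.png

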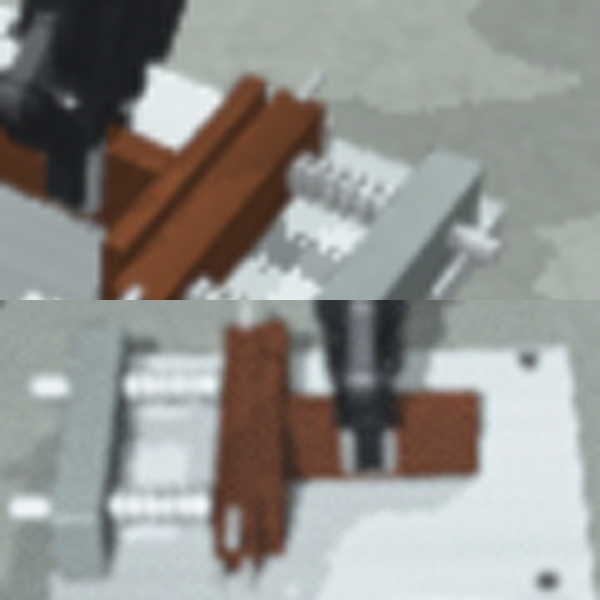

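The crops show the foot standing on the bed against the rail and the pointer near the pegs, but too coarsely to judge. I'll use a robust web-slope fit instead.

```bash
cat >> h.py <<'E'
def pitch2():
    im,d,P,c=cam('wrist');I=im.astype(int);z=P[...,2]*1000;j=J(P.reshape(-1,3)).reshape(480,640,2)
    M=(I[...,0]>1.5*I[...,2])&(I[...,0]-I[...,1]>15);r,cc=np.mgrid[0:480,0:640]
    for n,m,lo,hi in [('web',M&(cc>300)&(cc<334)&(r>270)&(z>50)&(z<59),-80,60),('plate',M&(r>236)&(r<268)&(z>57)&(z<64),-80,60),('rail',M&(r<226)&(z>46)&(z<54),30,80)]:
        x=j[...,0][m];q=z[m];s=np.polyfit(x,q,1)
        for _ in range(4): k=abs(q-np.polyval(s,x))<.6;s=np.polyfit(x[k],q[k],1)
        print(n,k.sum(),'x',x[k].min().round(1),x[k].max().round(1),'slope',s[0].round(4),'z ends',np.polyval(s,[x[k].min(),x[k].max()]).round(2),'x pct',np.percentile(x,[1,99]).round(1))
E
python3 -c "
from h import *
pitch2()"
```

```text
web 4506 x -40.4 29.4 slope -0.01 z ends [55.65 54.94] x pct [-38.6  28.8]
plate 8099 x 32.2 41.5 slope -0.0338 z ends [59.93 59.62] x pct [32.3 41.2]
rail 19175 x 41.6 61.1 slope -0.0013 z ends [49.83 49.81] x pct [41.8 60.8]
```

Call:
{"name": "drive_tool", "arguments": {
  "claw": [5,5,5,5,5,5],
  "slide": [
    [0.001,0.0002,0],
    [0.0018,0.0003,0],
    [0.0018,0.0003,0],
    [0.0018,0.0003,-0.001],
    [0.0018,0.0003,-0.002],
    [0.0018,0.0003,-0.002]
  ],
  "yaw": [0,0,0,0,0,0]
}}

```text
time: 9.47
tool_pos: [0.5951, 0.1134, 0.1982]
tcp_rot: [3.128, 0.274, -0.023]
wrist_force: [-19.1, -4.3, 12.3]
width: 0.174
grip_force: 81.3
```

```bash
python3 -c "
from h import *
stj();pitch2()"
```

```text
t 9.47 pos [595.1 113.4 198.2] yawx 10.01 down [-0.015 -0.003 -1.   ] F [-19.1  -4.3  12.3] w 14.9 g 81.3 q6 1.54
J tcp [[-1.1 -0.7]] F jig -19.6 -0.9 12.3
web 4461 x -40.0 29.9 slope -0.0084 z ends [55.53 54.94] x pct [-38.2  29.3]
plate 8035 x 32.7 42.1 slope -0.0338 z ends [59.94 59.63] x pct [32.9 41.7]
rail 19138 x 42.1 61.6 slope -0.0027 z ends [49.84 49.79] x pct [42.3 61.3]
```

Call:
{"name": "drive_tool", "arguments": {
  "claw": [5,5,5],
  "slide": [
    [0,0,0],
    [0,0,0],
    [0,0,0]
  ],
  "yaw": [0,0,0],
  "newtons": 45
}}

```text
time: 9.77
tool_pos: [0.5951, 0.1134, 0.1982]
tcp_rot: [3.128, 0.274, -0.023]
wrist_force: [-18.8, -4.5, 13.0]
width: 0.176
grip_force: 81.3
```

```bash
python3 -c "
from h import *
stj();pitch2()"
```

```text
t 9.77 pos [595.1 113.4 198.2] yawx 10.01 down [-0.015 -0.003 -1.   ] F [-18.8  -4.5  13. ] w 15.1 g 81.3 q6 1.54
J tcp [[-1.1 -0.8]] F jig -19.3 -1.2 13.0
web 4422 x -40.0 30.0 slope -0.0083 z ends [55.53 54.95] x pct [-38.4  29.2]
plate 8068 x 32.7 42.1 slope -0.0283 z ends [59.9  59.64] x pct [32.9 41.7]
rail 19008 x 42.1 61.6 slope -0.0012 z ends [49.85 49.83] x pct [42.3 61.3]
```

Call:
{"name": "drive_tool", "arguments": {
  "claw": [5,5,5,5,5,5,5,5],
  "slide": [
    [0,0,0.0008],
    [0,0,0.0016],
    [0,0,0.0016],
    [0,0,0.0016],
    [0,0,0.0016],
    [0,0,0.0016],
    [0,0,0.0016],
    [0,0,0.0016]
  ],
  "yaw": [0,0,0,0,0,0,0,0],
  "newtons": 80
}}

```text
time: 10.48
tool_pos: [0.5951, 0.1134, 0.1983]
tcp_rot: [3.128, 0.274, -0.023]
wrist_force: [-16.8, -3.4, 8.9]
width: 0.172
grip_force: 80.4
```

```bash
python3 -c "
from h import *
stj();pitch2();look()"
```

```text
t 10.48 pos [595.1 113.4 198.3] yawx 10.01 down [-0.015 -0.003 -1.   ] F [-16.8  -3.4   8.9] w 14.7 g 80.4 q6 1.54
J tcp [[-1.1 -0.7]] F jig -17.1 -0.5 8.9
web 4439 x -39.4 29.9 slope -0.0101 z ends [55.65 54.95] x pct [-38.   29.2]
plate 8050 x 32.8 42.1 slope -0.0404 z ends [59.98 59.6 ] x pct [32.9 41.7]
rail 19194 x 42.1 61.7 slope 0.0008 z ends [49.8  49.82] x pct [42.3 61.3]
rail 17369 0.0498 [[50.3, -62.7], [61.4, 62.2]] mid [55.8 -0.3] rect ang 0.11
plate 12919 0.0598 [[32.2, -53.6], [41.8, 52.8]] mid [37.  -0.4] rect ang 0.26
web 9033 0.0552 [[-37.9, -27.9], [41.8, 7.4]] mid [  1.9 -10.3] rect ang 87.58
```

Call:
{"name": "drive_tool", "arguments": {
  "claw": [5,5,5,5,5,5,5,5],
  "slide": [
    [0,0,0.001],
    [0,0,0.001],
    [0,0,0.001],
    [0,0,0.001],
    [0,0,0.001],
    [0,0,0.001],
    [0,0,0.001],
    [0,0,0.001]
  ],
  "yaw": [0,0,0,0,0,0,0,0]
}}

```text
time: 11.25
tool_pos: [0.5951, 0.1134, 0.1983]
tcp_rot: [3.128, 0.274, -0.023]
wrist_force: [-14.0, -3.0, 5.6]
width: 0.173
grip_force: 79.9
```

```bash
python3 -c "
from h import *
stj();pitch2()"
```

```text
t 11.25 pos [595.1 113.4 198.3] yawx 10.01 down [-0.014 -0.003 -1.   ] F [-14.   -3.    5.6] w 14.8 g 79.9 q6 1.54
J tcp [[-1.1 -0.8]] F jig -14.3 -0.5 5.6
web 4493 x -39.6 30.0 slope -0.0101 z ends [55.71 55.01] x pct [-38.1  29.3]
plate 8085 x 32.8 42.0 slope -0.0291 z ends [59.94 59.67] x pct [32.9 41.7]
rail 19305 x 42.1 61.7 slope -0.0018 z ends [49.84 49.8 ] x pct [42.4 61.4]
```

Rail travel is 11.9 mm, and the wrist force of 14 N includes about 2 N of drag on the bed. Now I hold this push.

Call:
{"name": "drive_tool", "arguments": {
  "claw": [5,5,5,5,5,5,5,5],
  "slide": [
    [0,0,0],
    [0,0,0],
    [0,0,0],
    [0,0,0],
    [0,0,0],
    [0,0,0],
    [0,0,0],
    [0,0,0]
  ],
  "yaw": [0,0,0,0,0,0,0,0]
}}

```text
time: 11.97
tool_pos: [0.5951, 0.1134, 0.1983]
tcp_rot: [3.128, 0.274, -0.023]
wrist_force: [-13.5, -3.3, 6.1]
width: 0.175
grip_force: 79.9
```

Call:
{"name": "drive_tool", "arguments": {
  "claw": [5,5,5,5,5,5,5,5],
  "slide": [
    [0,0,0],
    [0,0,0],
    [0,0,0],
    [0,0,0],
    [0,0,0],
    [0,0,0],
    [0,0,0],
    [0,0,0]
  ],
  "yaw": [0,0,0,0,0,0,0,0]
}}

```text
time: 12.63
tool_pos: [0.5952, 0.1134, 0.1983]
tcp_rot: [3.128, 0.274, -0.023]
wrist_force: [-15.2, -3.5, 5.7]
width: 0.173
grip_force: 79.9
```

Call:
{"name": "drive_tool", "arguments": {
  "claw": [5,5,5,5,5,5,5,5],
  "slide": [
    [0,0,0],
    [0,0,0],
    [0,0,0],
    [0,0,0],
    [0,0,0],
    [0,0,0],
    [0,0,0],
    [0,0,0]
  ],
  "yaw": [0,0,0,0,0,0,0,0]
}}

```text
time: 13.3
tool_pos: [0.5952, 0.1134, 0.1984]
tcp_rot: [3.128, 0.274, -0.023]
wrist_force: [-13.5, -3.0, 5.6]
width: 0.175
grip_force: 79.9
```

Call:
{"name": "drive_tool", "arguments": {
  "claw": [5,5,5,5,5,5,5,5],
  "slide": [
    [0,0,0],
    [0,0,0],
    [0,0,0],
    [0,0,0],
    [0,0,0],
    [0,0,0],
    [0,0,0],
    [0,0,0]
  ],
  "yaw": [0,0,0,0,0,0,0,0]
}}

```text
time: 13.97
tool_pos: [0.5952, 0.1134, 0.1983]
tcp_rot: [3.128, 0.274, -0.023]
wrist_force: [-14.8, -3.7, 5.7]
width: 0.174
grip_force: 79.9
```

Call:
{"name": "drive_tool", "arguments": {
  "claw": [5,5,5,5,5,5,5,5],
  "slide": [
    [0,0,0],
    [0,0,0],
    [0,0,0],
    [0,0,0],
    [0,0,0],
    [0,0,0],
    [0,0,0],
    [0,0,0]
  ],
  "yaw": [0,0,0,0,0,0,0,0]
}}

```text
time: 14.63
tool_pos: [0.5952, 0.1134, 0.1983]
tcp_rot: [3.128, 0.274, -0.023]
wrist_force: [-15.0, -3.8, 6.5]
width: 0.175
grip_force: 79.9
```

```bash
python3 -c "
from h import *
stj();pitch2()"
```

```text
t 14.63 pos [595.2 113.4 198.3] yawx 10.01 down [-0.014 -0.003 -1.   ] F [-15.   -3.8   6.5] w 14.9 g 79.9 q6 1.54
J tcp [[-1.1 -0.8]] F jig -15.4 -1.2 6.5
web 4438 x -39.8 30.0 slope -0.0106 z ends [55.74 55.  ] x pct [-38.1  29.3]
plate 8148 x 32.8 42.2 slope -0.0274 z ends [59.93 59.67] x pct [32.9 41.7]
rail 19192 x 42.1 61.7 slope -0.0014 z ends [49.82 49.8 ] x pct [42.4 61.4]
```

The push has been steady for over 3 s with 11.9 mm of travel, so I hand in.

```bash
python3 -c "
from workcell import bot
print(bot.finish_job())"
```

```text
the job is handed in; nothing more can be done
None
```

The wide foot is on the jig bed, centred on the rail to within about 0.2 mm and still gripped and pressed, with the rail in about 11.9 mm (about 12 N) for over 3 s before hand-in; the foot leans forward about 0.6° (rear of the web about 0.7 mm high), and I judged the pointers by rail travel because the cameras couldn't see the pegs.

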